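# Re-aim a clamped outlet elbow

## Robot

A 7-joint arm with a two-finger parallel gripper is mounted at the origin on a cart in front of the work surface, level with it; the furniture and walls round the work are solid. World frame = base frame: x ahead of the robot, y to its left, z up, the work surface at z = 0. Lengths are in m, angles in rad, forces in N, time in s.
With the tool pointing down it reaches from about 0.35 to 0.9 m from the base axis. Payload 8.1 kg.
Tool frame: the origin (TCP) lies between the finger pads; the fingertips stand 22 mm ahead of it and the grasp point (between the pads) lies 3 mm ahead of it; z points along the fingers, x is the direction in which the jaws open and shut, and the axes are right-handed (so a half turn about z gives the same grasp; the last joint's range is limited). The gripper opens to 92 mm and grips with 3 to 60 N. Pads are 19 mm wide; open, the fingers measure 130 mm over their backs; the gripper's body (75 mm by 190 mm) begins 47 mm behind the grasp point.
Start: joints at [-1.421, 0.434, 0.025, 1.573, -0.012, 1.134, -0.075], TCP at [0.156, 0.605, 0.249] pointing down, gripper open.
Joint ranges: [-2.62, 2.62], [-0.44, 2.09], [-1.27, 1.32], [0.08, 2.57], [-1.32, 4.46], [0.12, 2], [-2.74, 2.74]. Speed limits (rad/s): [2.22, 2.22, 3.01, 3.01, 3.14, 3.14, 3.14].

## Interface

Orientations are given as a rotation vector (axis times angle).
In Python, from cell import arm, vision, order gives the robot as it stands.
- The arm moves only by the tool apply_moves, never from a script. Its argument "commands" is a list of rows, each a list of 6 numbers: the shift along the tool's x, y, z in cm, then the turn, a rotation vector about the tool's x, y, z in rad. A call has 1 to 5 rows; each row shifts and turns the commanded pose from where the row before left it, along the tool's axes as they then stand; what a row does not reach is not made up. A row lasts 1/10 s, in which the tool goes at most 50 mm and 8.59 degrees, less where a joint would pass 70% of its speed; a pose out of reach is approached as far as the arm can. A call with a gripper value outside its range is refused whole. "claw" is the closure, from -1 (fully open) to 1 (shut), so that 0 is half open, set as the call begins (left out, the last holds). The fingers move at their own pace and stop on an object; "newtons" is the grip in N (left out, the last holds). Time passes only in rows, so rows that do not move let the fingers close. It gives the time, the measured TCP pose, the force and the opening at its end, in the units of the state.
- arm.observe(): the state, without advancing time (a new reading comes with each control period).
- vision.get_image(name): name is "scene" or "top" or "wrist"; returns (picture, depth): 480x640x3 uint8, red, green, blue; 480x640 float32, m along the optical axis (not along the pixel's ray), 0 where there is no reading.
- vision.get_calibration(name): a dict with "K" (3x3 intrinsics, pixels), "R" (3x3) and "t" (3): a world point X has camera coordinates R X + t. Camera axes: x right, y down, z forward; pixel columns grow to the right and rows downward; lengths in m; the calibration is good to about 2 mm. The wrist camera is an equidistant fisheye: a pixel r from the principal point sees the ray r / f radians off the axis. A picture is of the moment at which its call begins: read the wrist's pose just before it. get_calibration takes no time and is no camera call; for the wrist camera it gives the pose at the moment of the call.
- order.sign_off(): hands the job in, once; it reports no verdict.
The state is a dict: "clock": time; "joints": joint angles; "dq": joint speeds; "joint_efforts": joint torques, N m; "position": TCP position; "ee_rot": TCP orientation; "force": force on the tool from outside, world axes, zero at the start; "ft_torque": the same for the moment, N m; "width": opening from 0.0 (shut) to 1.0 (fully open).
Only numpy, scipy, OpenCV 4.12 (cv2) and the standard library are available. Lean on these libraries where they do the work, as an engineer would, in place of code of your own. Each camera call takes 0.05 s, during which the arm holds its last target.

## Task

The outlet elbow on the bench fixture points the wrong way. Back off the wing screw of its strap clamp just enough to free the elbow (counter-clockwise, never more than a third of a turn from where you found it), turn the elbow where it sits until its hose spout lines up with the pointer on the index ring, then tighten the screw again firmly but without overtightening, and let go. Do not force the elbow round while it is clamped, do not lift it out of its seat, and leave the things around it alone.

Things in the scene. Friction and masses are not known exactly. Their poses are not given: they have to be found in the camera images.
- index_ring: aluminium ring, 88 mm outside diameter, 9 mm tall, fixed round the elbow's flange; origin on the swivel axis (vertical) at the top of the base plate (12 mm above the worktop); its x axis points along the pointer
- pointer_tip (a point): tip of the flat pointer that sticks out of the index ring, 73 mm from the swivel axis and 15 mm above the worktop; the spout must end up straight above the line from the swivel axis to this tip
- elbow: swivel elbow, loose in the ring; origin on the swivel axis at the underside of its flange (70 mm diameter, 14 mm thick), 9 to 15 mm above the worktop when clamped, up to 17 mm when slack (its seat is sprung); +x runs along the spout, +z up. Once the strap is off it turns freely by hand about the vertical
- elbow_lug (a point): centre of the part to hold when turning the elbow: an upright lug on its top, on the swivel axis, 14 mm thick (y), 38 mm long (x, along the spout), 36 mm tall; this point is 14 mm below its top, 81 to 87 mm above the worktop, up to 89 mm when slack. Below the lug is a 28 mm thick round body
- spout_tip (a point): open end of the horizontal hose spout (19 mm thick), 61 mm from the swivel axis, 45 mm above the worktop (+-5 mm)
- strap: steel clamp strap, 24 mm wide, from the wing screw to the elbow, its toe pressing on the flange with an unknown 4 to 60 N at first (barely nipped to overtight). Firmly tight is 26 to 50 N (best about 38 N), more is overtightened. This origin lies on the swivel axis, level with the worktop (within 5 mm) when clamped; it rises as the strap lifts
- strap_toe (a point): underside of the strap's toe, over the flange, 27 mm from the swivel axis towards the wing screw; about 26 mm above the worktop when clamped
- wing_grip (a point): on the axis of the wing screw, at the height to hold its grip bar: an upright bar 12 mm thick (x), 46 mm long (y), 34 mm tall, from 66 to 100 mm above the worktop; this point is 86 mm above the worktop, 100 mm from the swivel axis. The screw's axis is vertical and the bar stays at its height when turned
- wing (a joint): wing screw angle, rad; grows counter-clockwise seen from above (slackens; clockwise tightens); -0.05 to 0.05 as found. 1 rad lifts a slack strap 5 mm or changes a pressing strap's force by about 62 N. Stays where left. Turning friction 0.36 N m; tightening takes 0.005 N m more (slackening: less) per newton of strap force. Where the strap starts to press varies: feel it
- stopper: bystander, not to be moved: grey rubber stopper, 33 mm across, 27 mm tall; origin at the centre of its underside
- scrub_brush: bystander, not to be moved: scrubbing brush with bow handle, 30x86x55 mm; origin at the centre of its underside
- jar: bystander, not to be moved: sample jar with blue lid, 59 mm across, 65 mm tall; origin at the centre of its underside

How it is judged:
On the way, in this order (a step that is already met when the one before it is completed fails the run):
1. the strap is slack: it no longer presses on the elbow, which still points where it did (contact force between strap and elbow below 2 N and distance of spout_tip from where it was at the start of the episode below 0.015 m), for 0.2 s.
2. the elbow, seated and slack, is turned until its spout lines up with the pointer (contact force between strap and elbow below 6 N and angle between the x axis of elbow_lug and the x axis of index_ring, either way round below 0.1 rad and x of spout_tip in the frame of index_ring above 0.03 m and horizontal distance between elbow and index_ring below 0.004 m and height (world z) of elbow below 0.021 m and angle between elbow's own z axis and vertical below 0.06 rad), for 0.2 s.
At the end, for the whole second after the job is handed in: The spout lines up with the pointer within 0.10 rad (on the pointer's side), the elbow sits flat and centred in its ring (within 4 mm, not raised, tilt under 0.06 rad) and at rest, and the strap presses on it with 26 to 50 N (contact force between strap and elbow between 26 and 50 N and linear speed of elbow below 0.02 m/s and angular speed of elbow below 0.1 rad/s and angle between the x axis of elbow_lug and the x axis of index_ring, either way round below 0.1 rad and x of spout_tip in the frame of index_ring above 0.03 m and horizontal distance between elbow and index_ring below 0.004 m and height (world z) of elbow below 0.021 m and angle between elbow's own z axis and vertical below 0.06 rad); the robot touches nothing.
It fails at once if the wing screw is backed off more than a third of a turn (value of joint wing above 2.25 rad).
It fails at once if the clamp is overtightened (strap force above 66 N) (contact force between strap and elbow above 66 N).
It fails at once if the elbow is forced round while clamped (contact force between strap and elbow above 8 N and angular speed of elbow above 0.5 rad/s).
It fails at once if the elbow is lifted out of its seat or tipped (height (world z) of elbow above 0.028 m or angle between elbow's own z axis and vertical above 0.2 rad).
It fails at once if a bystander is disturbed (distance of any of stopper, scrub_brush, jar from where it was at the start of the episode above 0.03 m).
It also fails if it takes over 67 s, if anything falls off the work surface, if the arm or the gripper's body presses on something with over 40 N, if the wrist force passes 120 N, or if a joint passes its speed limit or range.

## Working session

There is one attempt and no reset: what is moved stays moved. The work goes in short steps, Python scripts to look and compute and a tool call to move; the robot and the scene stay as the last step left them, time stands still between calls to the robot, and variables do not carry over. Pictures are saved under pics/ and viewed, and the job is handed in when it is done.

Besides the shell and the picture viewer there is one more tool, called after "Request:" in YAML: its name, and indented under it one key for each argument. apply_moves: Moves the arm, as the interface text tells. Its arguments: {"type":"object","properties":{"commands":{"type":"array","items":{"type":"array","items":{"type":"number"}}},"claw":{"type":"number"},"newtons":{"type":"number"}},"required":["commands"]}

```bash
ls; mkdir -p pics; python3 - <<'E'
from cell import arm, vision, order
import cv2, numpy as np
print(arm.observe())
for n in ["scene","top"]:
    p,d=vision.get_image(n); cv2.imwrite(f"pics/{n}0.png",p[:,:,::-1]); np.save(f"pics/{n}0.npy",d)
    c=vision.get_calibration(n); print(n,c)
E
```

```text
pics
{'clock': 0.0, 'joints': array([-1.42058514,  0.43520224,  0.02497834,  1.57411838, -0.01159755,
        1.13400337, -0.07509506]), 'dq': array([-0.00062735, -0.00247447, -0.0020806 ,  0.0010787 ,  0.0006994 ,
        0.00099088, -0.00053436]), 'joint_efforts': array([ 7.88345769e-04, -6.67857170e+01,  9.85405035e-01, -3.14460397e+01,
       -6.05108030e-02,  4.34252957e-02,  1.83995967e-04]), 'position': array([0.15626392, 0.60464336, 0.24794967]), 'ee_rot': array([ 2.48298183e+00,  1.92291251e+00, -1.81869520e-03]), 'force': array([ 0.08323177, -0.40927053,  0.4425111 ]), 'ft_torque': array([ 0.03166329, -0.02207137, -0.01325858]), 'width': 0.9978654108042239}
scene {'K': array([[555.72671385,   0.        , 315.93906514],
       [  0.        , 555.72671385, 243.69481941],
       [  0.        ,   0.        ,   1.        ]]), 'R': array([[ 0.85561823, -0.51714072, -0.02197531],
       [-0.25240493, -0.37978993, -0.88997267],
       [ 0.45189511,  0.76702352, -0.45548405]]), 't': array([-0.4540015 ,  0.24526347,  0.81036857])}
top {'K': array([[614.21918983,   0.        , 323.99679283],
       [  0.        , 614.21918983, 234.67837317],
       [  0.        ,   0.        ,   1.        ]]), 'R': array([[ 0.01534054, -0.99986047,  0.00661072],
       [-0.98578735, -0.01623017, -0.16721206],
       [ 0.16729602, -0.00395164, -0.98589879]]), 't': array([0.01963668, 0.55123014, 1.40541327])}
```

View pics/scene0.png

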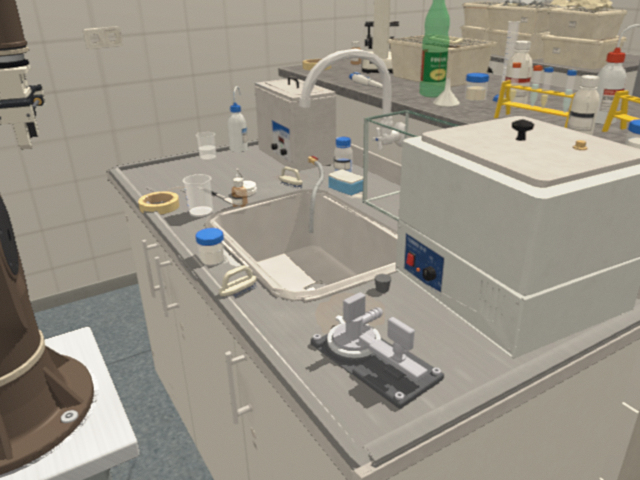

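View pics/top0.png

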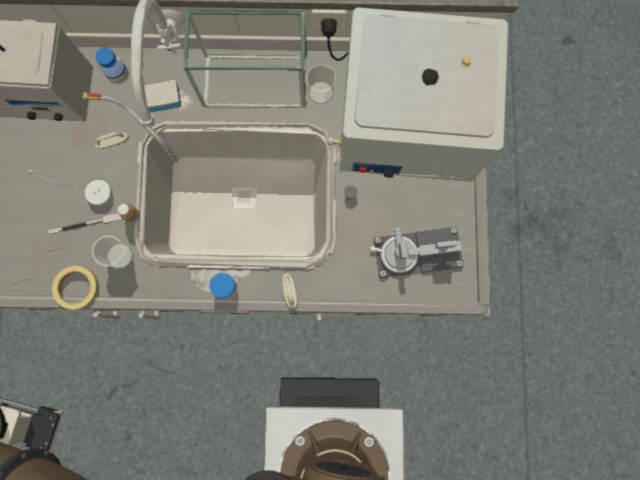

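The scene view shows the fixture at the near right corner of the bench, around (375,345). In the top view it is around (420,252), with the brush at (290,290), the stopper at (350,193) and the jar at (222,286). I'll enlarge these areas.

```bash
cat > h.py <<'E'
from cell import arm, vision, order
import cv2, numpy as np
from scipy.spatial.transform import Rotation as Rn
def world(n,u,v,z=None,depth=None,c=None):
    c=c or vision.get_calibration(n); K,R,t=c["K"],c["R"],c["t"]
    r=np.linalg.inv(K)@np.array([u,v,1.]); C=-R.T@t; w=R.T@r
    s=depth if depth is not None else (z-C[2])/w[2]
    return C+s*w
def proj(n,X):
    c=vision.get_calibration(n); p=c["K"]@(c["R"]@np.array(X)+c["t"]); return p[:2]/p[2]
E
python3 - <<'E'
from h import *
a=cv2.imread("pics/top0.png"); cv2.imwrite("pics/top0c.png",cv2.resize(a[215:290,360:475],None,fx=6.9,fy=6.9,interpolation=cv2.INTER_CUBIC))
a=cv2.imread("pics/scene0.png"); cv2.imwrite("pics/scene0c.png",cv2.resize(a[285:405,305:450],None,fx=5,fy=5,interpolation=cv2.INTER_CUBIC))
E
```

```text
(no output)
```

View pics/top0c.png

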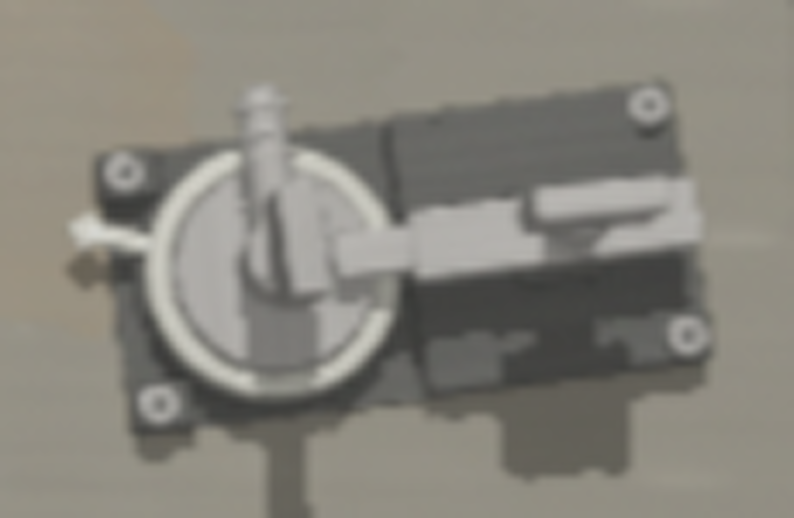

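View pics/scene0c.png

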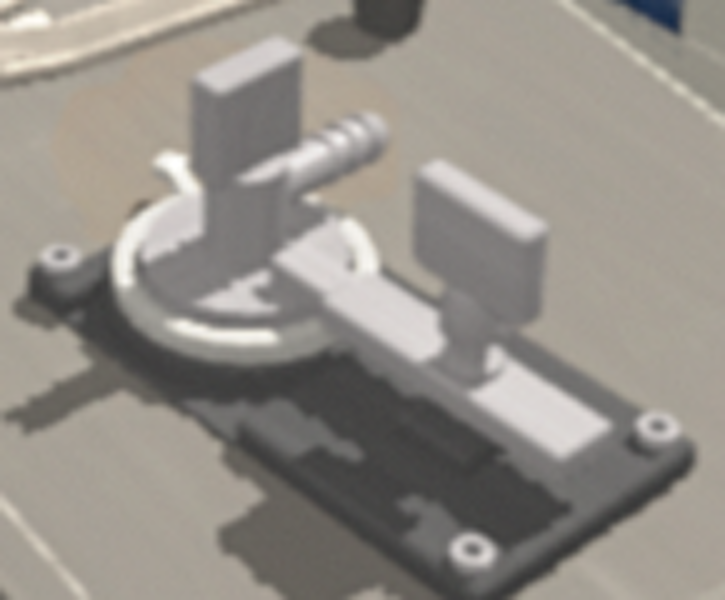

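```bash
python3 - <<'E'
from h import *
d=np.load("pics/top0.npy")
def q(u,v,z): 
    P=world("top",360+(u+.5)/6.9-.5,215+(v+.5)/6.9-.5,z); return P
ring=q(274,272,.021); tip=q(72,230,.015); sp=q(262,90,.05); 
print("ring",ring,"tip",tip,"spout",sp)
w=[q(*c,.1) for c in [(537,188),(692,178),(537,215),(665,205)]]
print("bar",w)
for n,P in dict(tip=tip-ring,sp=sp-ring).items(): print(n,np.hypot(*P[:2]),np.arctan2(P[1],P[0]))
holes=[q(*c,.014) for c in [(125,173),(160,404),(650,105),(689,335)]];print(np.array(holes))
for n,(u,v,z) in dict(stopper=(350,190,.027),brush=(290,291,.04),jar=(222,286,.065)).items(): print(n,world("top",u,v,z))
# depth of wing bar / lug points
c=vision.get_calibration("top")
vs,us=np.mgrid[215:290,360:475]; dd=d[215:290,360:475]
P=np.array([world("top",u,v,depth=x,c=c) for u,v,x in zip(us.ravel(),vs.ravel(),dd.ravel())])
m=(P[:,2]>.085)&(P[:,2]<.106)
from scipy.cluster.hierarchy import fcluster,linkage
Q=P[m]; l=fcluster(linkage(Q[:,:2]),.012,'distance')
for k in set(l):
    a=Q[l==k]; 
    if len(a)>5:
        r=cv2.minAreaRect((a[:,:2]*1000).astype(np.float32)); print(k,len(a),a.mean(0),a.min(0),a.max(0),r)
E
```

```text
ring [ 0.51121141 -0.15268628  0.021     ] tip [ 0.52569184 -0.08299396  0.015     ] spout [ 0.57002339 -0.14517778  0.05      ]
bar [array([ 0.52952568, -0.22940966,  0.1       ]), array([ 0.5337025 , -0.28061942,  0.1       ]), array([ 0.52052701, -0.22926964,  0.1       ]), array([ 0.52454788, -0.2715205 ,  0.1       ])]
tip 0.07118077001957268 1.3659346825992866
sp 0.0592893460173246 0.12698247253012002
[[ 0.54630746 -0.10157546  0.014     ]
 [ 0.46534589 -0.11377849  0.014     ]
 [ 0.57353171 -0.28605832  0.014     ]
 [ 0.49240881 -0.2980217   0.014     ]]
stopper [ 0.66510193 -0.03307434  0.027     ]
brush [0.41713796 0.10576077 0.04      ]
jar [0.42423531 0.26096551 0.065     ]
1 119 [ 0.52612328 -0.24937664  0.09727414] [ 0.51833069 -0.27256216  0.08516367] [ 0.53519372 -0.2265995   0.10505679] ((526.8104248046875, -249.53948974609375), (12.563956260681152, 45.46335220336914), 7.031477451324463)
2 116 [ 0.51208504 -0.15126084  0.09634265] [ 0.49287517 -0.16052023  0.08505583] [ 0.53126674 -0.14296736  0.10433136] ((512.20263671875, -151.985107421875), (38.12067413330078, 15.104490280151367), 5.855982780456543)
```

Request:
apply_moves:
  commands:
    - [0,0,0,0,0,0.147]
    - [0,0,0,0,0,0.147]
    - [0,0,0,0,0,0.147]
    - [0,0,0,0,0,0.147]
    - [0,0,0,0,0,0.147]
  claw: -0.4

```text
clock: 0.6
position: [0.1563, 0.6048, 0.2483]
ee_rot: [3.011, 0.893, -0.001]
force: [-0.7, -0.0, 0.3]
width: 0.705
```

Request:
apply_moves:
  commands:
    - [0,0,0,0,0,0.147]
    - [0,0,0,0,0,0.147]
    - [0,0,0,0,0,0.147]
    - [0,0,0,0,0,0]
    - [0,0,0,0,0,0]

```text
clock: 1.1
position: [0.1561, 0.605, 0.2484]
ee_rot: [3.132, 0.23, 0.0]
force: [-0.2, 0.4, 0.4]
width: 0.699
```

Request:
apply_moves:
  commands:
    - [1.2,4.5,0,0,0,0]
    - [1.2,4.5,0,0,0,0]
    - [1.2,4.5,0,0,0,0]
    - [1.2,4.5,0,0,0,0]
    - [1.2,4.5,0,0,0,0]

```text
clock: 1.6
position: [0.2481, 0.389, 0.2488]
ee_rot: [-3.133, -0.229, -0.0]
force: [1.6, 0.2, 0.5]
width: 0.699
```

Request:
apply_moves:
  commands:
    - [1.2,4.5,0,0,0,0]
    - [1.2,4.5,0,0,0,0]
    - [1.2,4.5,0,0,0,0]
    - [1.2,4.5,0,0,0,0]
    - [1.2,4.5,0,0,0,0]

```text
clock: 2.1
position: [0.3392, 0.1748, 0.249]
ee_rot: [-3.132, -0.23, -0.001]
force: [0.8, -0.0, -0.1]
width: 0.703
```

Request:
apply_moves:
  commands:
    - [1.2,4.5,0,0,0,0]
    - [1.2,4.5,0,0,0,0]
    - [1.2,4.5,0,0,0,0]
    - [1.2,4.5,0,0,0,0]
    - [0,0,0,0,0,0]

```text
clock: 2.6
position: [0.4135, -0.0003, 0.2494]
ee_rot: [3.132, 0.217, 0.004]
force: [-0.1, 0.2, -0.6]
width: 0.7
```

```bash
python3 - <<'E'
from h import *
s=arm.observe(); print(s["position"],s["ee_rot"],s["joints"])
print(vision.get_calibration("wrist"))
p,d=vision.get_image("wrist"); cv2.imwrite("pics/w1.png",p[:,:,::-1])
E
```

```text
[ 4.13468807e-01 -2.85841791e-04  2.49405396e-01] [3.13246092 0.21719469 0.00391711] [-0.87341327  0.06741631  0.81057049  2.09683941 -0.05627871  0.99647742
  0.10494999]
{'K': array([[371.64829954,   0.        , 319.00274333],
       [  0.        , 371.64829954, 237.06144981],
       [  0.        ,   0.        ,   1.        ]]), 'R': array([[ 0.99036804,  0.13843459,  0.0026486 ],
       [ 0.13142626, -0.94590536,  0.29663141],
       [ 0.04356937, -0.29342618, -0.95498837]]), 't': array([-0.41058965, -0.09182375,  0.37389283])}
```

View pics/w1.png

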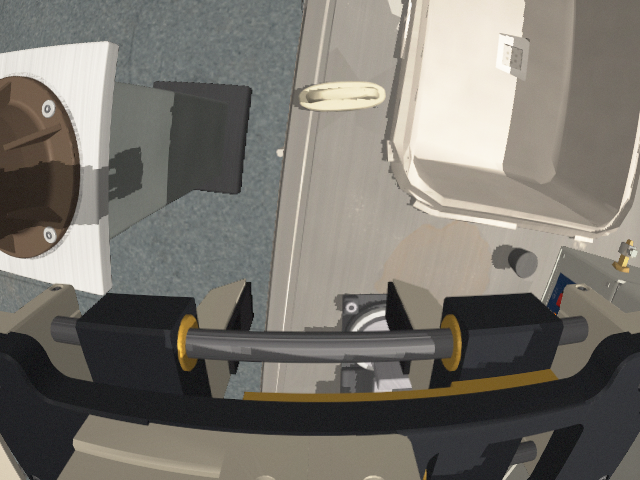

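Request:
apply_moves:
  commands:
    - [1.3,4.3,0,0,0,0]
    - [1.3,4.3,0,0,0,0]
    - [1.3,4.3,0,0,0,0]
    - [1.3,4.3,0,0,0,0]
    - [1.3,4.3,0,0,0,0]

```text
clock: 3.15
position: [0.5075, -0.1982, 0.2481]
ee_rot: [-3.132, -0.231, 0.001]
force: [-0.5, 0.3, 0.0]
width: 0.703
```

Request:
apply_moves:
  commands:
    - [1.2,4.5,0,0,0,0]
    - [0,0,0,0,0,0]
    - [0,0,0,0,0,0]

```text
clock: 3.45
position: [0.5246, -0.2413, 0.2479]
ee_rot: [-3.133, -0.224, 0.002]
force: [-0.2, 0.7, -0.2]
width: 0.7
```

```bash
cat >> h.py <<'E'
def st():
    s=arm.observe(); R=Rn.from_rotvec(s["ee_rot"]).as_matrix()
    print("t",round(s["clock"],2),"pos",s["position"].round(4),"yaw",np.arctan2(R[1,0],R[0,0]).round(4),"zax",R[:,2].round(3),"w",round(s["width"]*92,1))
    print("F",s["force"].round(2),"T",s["ft_torque"].round(3),"j",s["joints"].round(2))
    return s,R
def cam(n,name,box=None,f=1):
    p,d=vision.get_image(n); 
    if box: p=p[box[1]:box[3],box[0]:box[2]]
    cv2.imwrite(f"pics/{name}.png",cv2.resize(p[:,:,::-1],None,fx=f,fy=f,interpolation=cv2.INTER_CUBIC)); return d
def clusters(d,z0=.088,z1=.108,box=(360,215,475,290)):
    from scipy.cluster.hierarchy import fcluster,linkage
    c=vision.get_calibration("top"); x0,y0,x1,y1=box
    vs,us=np.mgrid[y0:y1,x0:x1]; dd=d[y0:y1,x0:x1]
    P=np.array([world("top",u,v,depth=x,c=c) for u,v,x in zip(us.ravel(),vs.ravel(),dd.ravel())])
    Q=P[(P[:,2]>z0)&(P[:,2]<z1)]; l=fcluster(linkage(Q[:,:2]),.008,'distance')
    for k in set(l):
        a=Q[l==k]
        if len(a)>5: print(len(a),a.mean(0).round(4),cv2.minAreaRect((a[:,:2]*1000).astype(np.float32)))
E
python3 - <<'E'
from h import *
s,R=st(); cam("wrist","w2")
E
```

```text
t 3.45 pos [ 0.5246 -0.2413  0.2479] yaw 0.1426 zax [-0.002  0.    -1.   ] w 64.4
F [-0.2   0.71 -0.21] T [-0.058  0.036  0.015] j [-0.25  0.45  0.85  1.74 -0.37  1.13  0.86]
```

View pics/w2.png

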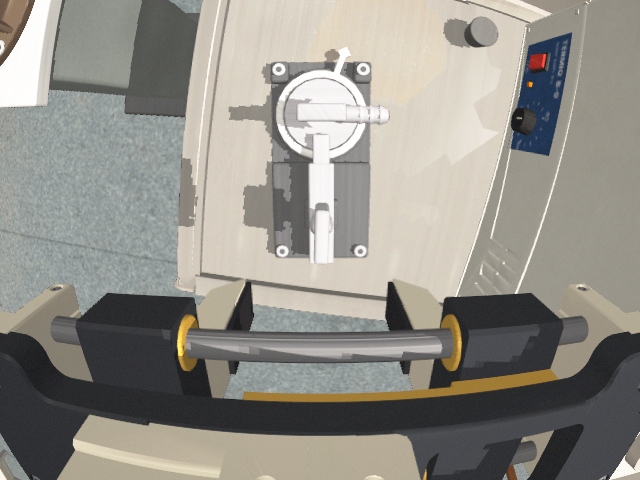

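Wrist view: the ring is centred near (321,113), the pointer tip at (346,50) and the spout end at (388,115). The wing bar at (321,215) lines up with the tool's y axis. I'll refine these in an enlarged crop.

```bash
cat >> h.py <<'E'
def fray(u,v,z,c):
    K,R,t=c["K"],c["R"],c["t"]; x=(u-K[0,2])/K[0,0]; y=(v-K[1,2])/K[1,1]; r=np.hypot(x,y)
    ray=np.array([np.sin(r)*x/r,np.sin(r)*y/r,np.cos(r)]); C=-R.T@t; w=R.T@ray
    return C+(z-C[2])/w[2]*w
E
python3 - <<'E'
from h import *
a=cv2.imread("pics/w2.png"); cv2.imwrite("pics/w2c.png",cv2.resize(a[35:275,240:420],None,fx=4,fy=4,interpolation=cv2.INTER_CUBIC)[:600]); cv2.imwrite("pics/w2d.png",cv2.resize(a[150:275,240:420],None,fx=4,fy=4,interpolation=cv2.INTER_CUBIC))
E
```

```text
(no output)
```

View pics/w2c.png

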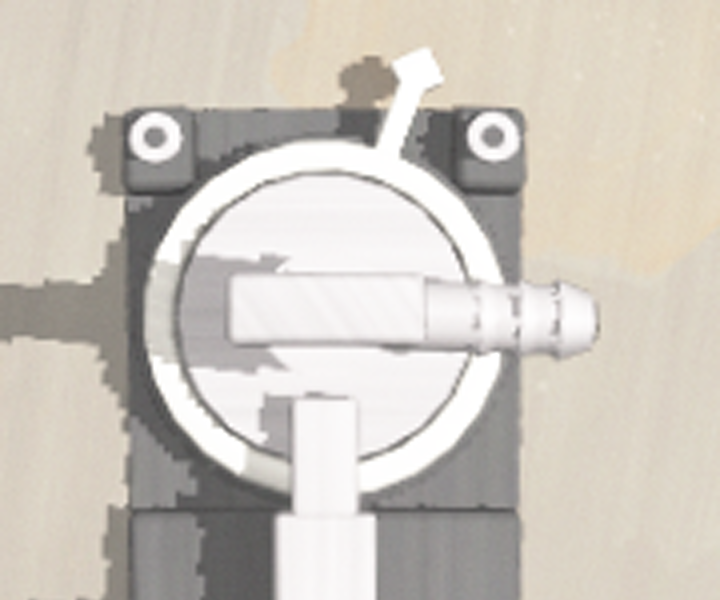

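View pics/w2d.png

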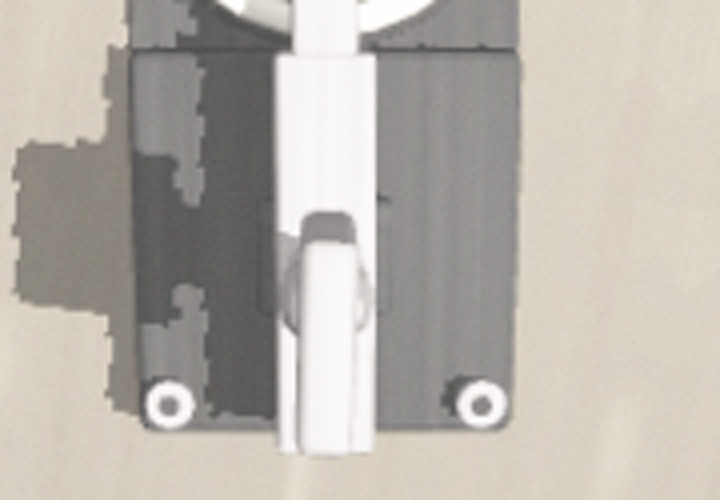

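```bash
python3 - <<'E'
from h import *
c=vision.get_calibration("wrist")
g=lambda u,v,z,y0=35: fray(240+(u+.5)/4-.5,y0+(v+.5)/4-.5,z,c)
pts=[(145,318),(504,318),(325,139),(220,172),(430,172),(200,448)]
W=np.array([g(u,v,.021)[:2] for u,v in pts])
A=np.c_[2*W,np.ones(len(W))]; s=np.linalg.lstsq(A,(W**2).sum(1),rcond=None)[0]
C=s[:2]; print("ring",C,"r",np.sqrt(s[2]+C@C))
tip=g(432,46,.015); sp=g(597,318,.045)
for n,P in dict(tip=tip,sp=sp).items(): print(n,P,np.hypot(*(P[:2]-C)),np.arctan2(*(P[:2]-C)[::-1]))
for p in [(231,275),(425,275),(231,342),(425,346)]: print("lug",g(*p,.099))
for p in [(303,243),(355,243),(301,452),(352,452)]: print("bar",g(*p,.1,150))
for p in [(155,137,35),(493,137,35),(170,405,150),(482,405,150)]: print("bolt",g(p[0],p[1],.016,p[2]))
E
```

```text
ring [ 0.5132624  -0.14800347] r 0.04363479338988045
tip [ 0.52931162 -0.07597158  0.015     ] 0.07379817802934077 1.3515701103801467
sp [ 0.57435336 -0.13900852  0.045     ] 0.06174960741933351 0.14618833029526382
lug [ 0.49480273 -0.14524108  0.099     ]
lug [ 0.53096411 -0.13991468  0.099     ]
lug [ 0.49660694 -0.15800827  0.099     ]
lug [ 0.53300556 -0.15343078  0.099     ]
bar [ 0.52009682 -0.22559613  0.1       ]
bar [ 0.53018571 -0.22412116  0.1       ]
bar [ 0.52587748 -0.26900349  0.1       ]
bar [ 0.53620856 -0.26749893  0.1       ]
bolt [ 0.46594218 -0.10871577  0.016     ]
bolt [ 0.5472936  -0.09676938  0.016     ]
bolt [ 0.49349558 -0.2930328   0.016     ]
bolt [ 0.57476832 -0.28118698  0.016     ]
```

Request:
apply_moves:
  commands:
    - [0.2,0.7,3,0,0,0]
    - [0,0,4,0,0,0]
    - [0,0,4,0,0,0]
    - [0,0,1,0,0,0]
    - [0,0,0,0,0,0]

```text
clock: 4.0
position: [0.5273, -0.2457, 0.128]
ee_rot: [-3.131, -0.227, 0.004]
force: [0.7, 0.1, 0.3]
width: 0.701
```

```bash
python3 - <<'E'
from h import *
s,R=st(); cam("wrist","w3")
E
```

```text
t 4.0 pos [ 0.5273 -0.2457  0.128 ] yaw 0.1445 zax [-0.003  0.002 -1.   ] w 64.5
F [0.75 0.08 0.35] T [-0.068  0.062 -0.036] j [-0.16  0.59  0.75  1.86 -0.5   0.9   0.97]
```

View pics/w3.png

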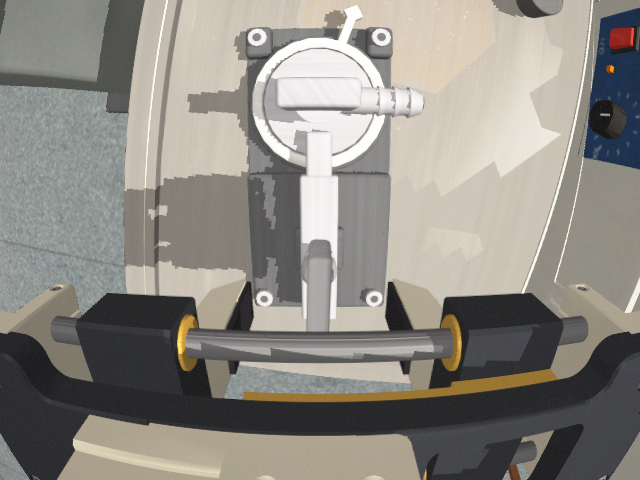

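Request:
apply_moves:
  commands:
    - [0,0.2,2,0,0,0]
    - [0,0,1.9,0,0,0]
    - [0,0,0,0,0,0]
    - [0,0,0,0,0,0]

```text
clock: 4.45
position: [0.5289, -0.2501, 0.0915]
ee_rot: [3.133, 0.224, 0.003]
force: [0.5, 0.2, -0.1]
width: 0.703
```

Request:
apply_moves:
  commands:
    - [0,0,0,0,0,0]
    - [0,0,0,0,0,0]
    - [0,0,0,0,0,0]
    - [0,0,0,0,0,0]
    - [0,0,0,0,0,0]
  claw: 1
  newtons: 50

```text
clock: 4.95
position: [0.5281, -0.2499, 0.0898]
ee_rot: [-3.134, -0.223, -0.0]
force: [0.0, -0.8, -0.0]
width: 0.31
```

```bash
python3 - <<'E'
from h import *
s,R=st(); cam("wrist","w4")
E
```

```text
t 4.95 pos [ 0.5281 -0.2499  0.0898] yaw 0.1419 zax [ 0.  0. -1.] w 28.6
F [ 0.01 -0.78 -0.05] T [-0.13   0.     0.027] j [-0.13  0.64  0.71  1.88 -0.55  0.83  1.01]
```

View pics/w4.png

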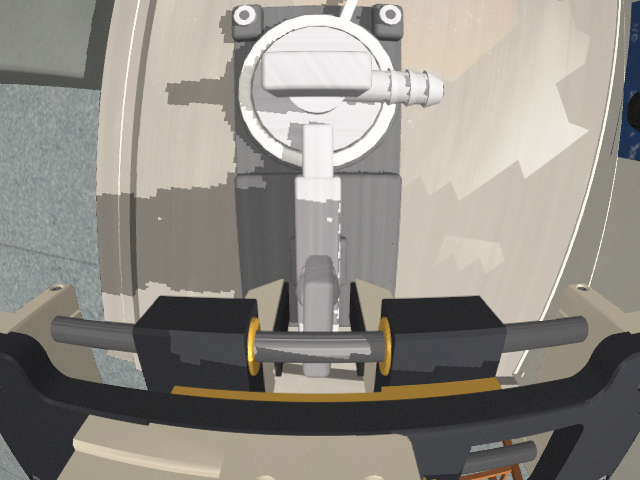

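The jaws straddle the bar, near (318,330), and are still closing.

Request:
apply_moves:
  commands:
    - [0,0,0,0,0,0]
    - [0,0,0,0,0,0]
    - [0,0,0,0,0,0]
    - [0,0,0,0,0,0]

```text
clock: 5.4
position: [0.5275, -0.25, 0.0897]
ee_rot: [-3.133, -0.222, 0.001]
force: [-3.6, -0.3, 4.2]
width: 0.126
```

```bash
python3 - <<'E'
from h import *
s,R=st()
E
```

```text
t 5.4 pos [ 0.5275 -0.25    0.0897] yaw 0.1414 zax [-0.001  0.    -1.   ] w 11.6
F [-3.61 -0.33  4.23] T [ 0.028  0.739 -0.085] j [-0.13  0.64  0.71  1.88 -0.55  0.83  1.01]
```

Request:
apply_moves:
  commands:
    - [0,0,0,0,0,-0.1]
    - [0,0,0,0,0,-0.1]
    - [0,0,0,0,0,0]

```text
clock: 5.7
position: [0.5276, -0.25, 0.0897]
ee_rot: [-3.095, -0.537, 0.0]
force: [-3.5, -0.3, 2.9]
width: 0.126
```

```bash
python3 -c "
from h import *
s,R=st()"
```

```text
t 5.7 pos [ 0.5276 -0.25    0.0897] yaw 0.3434 zax [-0.  0. -1.] w 11.6
F [-3.48 -0.3   2.9 ] T [-0.096  0.779  0.349] j [-0.09  0.62  0.65  1.88 -0.51  0.81  1.17]
```

Request:
apply_moves:
  commands:
    - [0,0,0,0,0,-0.1]
    - [0,0,0,0,0,-0.1]
    - [0,0,0,0,0,0]

```text
clock: 6.0
position: [0.5276, -0.2499, 0.0897]
ee_rot: [-3.027, -0.839, 0.0]
force: [-3.6, -0.1, 3.6]
width: 0.127
```

```bash
python3 -c "
from h import *
s,R=st()"
```

```text
t 6.0 pos [ 0.5276 -0.2499  0.0897] yaw 0.5406 zax [-0.     0.001 -1.   ] w 11.6
F [-3.63 -0.11  3.62] T [-0.017  0.845  0.135] j [-0.06  0.6   0.6   1.88 -0.46  0.8   1.33]
```

Request:
apply_moves:
  commands:
    - [0,0,0,0,0,-0.1]
    - [0,0,0,0,0,-0.1]

```text
clock: 6.2
position: [0.5277, -0.2499, 0.0897]
ee_rot: [-2.929, -1.136, 0.001]
force: [-2.7, 0.5, 4.3]
width: 0.13
```

```bash
python3 -c "
from h import *
s,R=st()"
```

```text
t 6.2 pos [ 0.5277 -0.2499  0.0897] yaw 0.7398 zax [-0.001  0.    -1.   ] w 11.9
F [-2.66  0.52  4.28] T [ 0.091  0.896 -0.331] j [-0.02  0.59  0.54  1.88 -0.42  0.79  1.48]
```

Request:
apply_moves:
  commands:
    - [0,0,0,0,0,-0.1]

```text
clock: 6.3
position: [0.5277, -0.2499, 0.0897]
ee_rot: [-2.868, -1.281, 0.0]
force: [-4.2, 1.3, 3.1]
width: 0.127
```

```bash
python3 -c "
from h import *
s,R=st()"
```

```text
t 6.3 pos [ 0.5277 -0.2499  0.0897] yaw 0.84 zax [-0.  0. -1.] w 11.7
F [-4.24  1.29  3.05] T [ 0.145  0.827 -0.316] j [-0.    0.59  0.51  1.87 -0.4   0.78  1.56]
```

Request:
apply_moves:
  commands:
    - [0,0,0,0,0,-0.1]

```text
clock: 6.4
position: [0.5277, -0.2498, 0.0897]
ee_rot: [-2.8, -1.422, 0.0]
force: [-3.6, 0.2, 3.6]
width: 0.13
```

```bash
python3 -c "
from h import *
s,R=st()"
```

```text
t 6.4 pos [ 0.5277 -0.2498  0.0897] yaw 0.9399 zax [-0.001  0.001 -1.   ] w 12.0
F [-3.57  0.16  3.62] T [ 0.078  0.777 -0.383] j [ 0.02  0.58  0.49  1.87 -0.37  0.78  1.64]
```

Request:
apply_moves:
  commands:
    - [0,0,0,0,0,-0.1]

```text
clock: 6.5
position: [0.5277, -0.2498, 0.0897]
ee_rot: [-2.726, -1.561, 0.0]
force: [-3.7, 0.8, 4.1]
width: 0.128
```

```bash
python3 -c "
from h import *
s,R=st()"
```

```text
t 6.5 pos [ 0.5277 -0.2498  0.0897] yaw 1.0399 zax [-0.     0.001 -1.   ] w 11.8
F [-3.74  0.79  4.14] T [ 0.138  0.75  -0.373] j [ 0.03  0.58  0.46  1.87 -0.35  0.78  1.72]
```

Request:
apply_moves:
  commands:
    - [0,0,0,0,0,-0.1]

```text
clock: 6.6
position: [0.5277, -0.2498, 0.0897]
ee_rot: [-2.644, -1.695, 0.0]
force: [-3.3, 0.3, 4.8]
width: 0.129
```

```bash
python3 -c "
from h import *
s,R=st()"
```

```text
t 6.6 pos [ 0.5277 -0.2498  0.0897] yaw 1.1398 zax [-0.     0.001 -1.   ] w 11.8
F [-3.31  0.27  4.76] T [ 0.124  0.818 -0.384] j [ 0.05  0.57  0.43  1.87 -0.33  0.77  1.8 ]
```

Request:
apply_moves:
  commands:
    - [0,0,0,0,0,-0.1]

```text
clock: 6.7
position: [0.5277, -0.2498, 0.0897]
ee_rot: [-2.556, -1.825, 0.0]
force: [-3.2, 1.6, 3.9]
width: 0.129
```

```bash
python3 -c "
from h import *
s,R=st()"
```

```text
t 6.7 pos [ 0.5277 -0.2498  0.0897] yaw 1.2398 zax [-0.001  0.001 -1.   ] w 11.8
F [-3.2   1.63  3.89] T [ 0.238  0.843 -0.362] j [ 0.07  0.57  0.4   1.87 -0.31  0.77  1.88]
```

Request:
apply_moves:
  commands:
    - [0,0,0,0,0,-0.1]

```text
clock: 6.8
position: [0.5277, -0.2498, 0.0897]
ee_rot: [-2.462, -1.95, -0.0]
force: [-3.3, -0.1, 5.0]
width: 0.129
```

```bash
python3 -c "
from h import *
s,R=st(); cam('wrist','w5'); cam('scene','s5',(305,270,450,390),5)"
```

```text
t 6.8 pos [ 0.5277 -0.2498  0.0897] yaw 1.3398 zax [-0.     0.001 -1.   ] w 11.9
F [-3.26 -0.05  4.98] T [ 0.242  0.742 -0.367] j [ 0.09  0.56  0.37  1.87 -0.29  0.77  1.96]
```

View pics/w5.png

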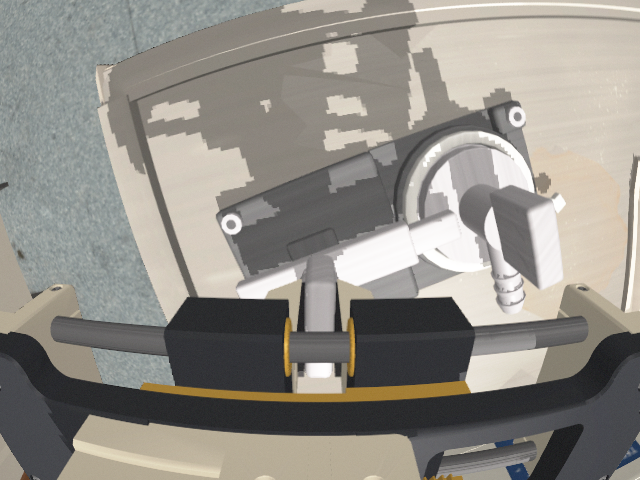

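View pics/s5.png

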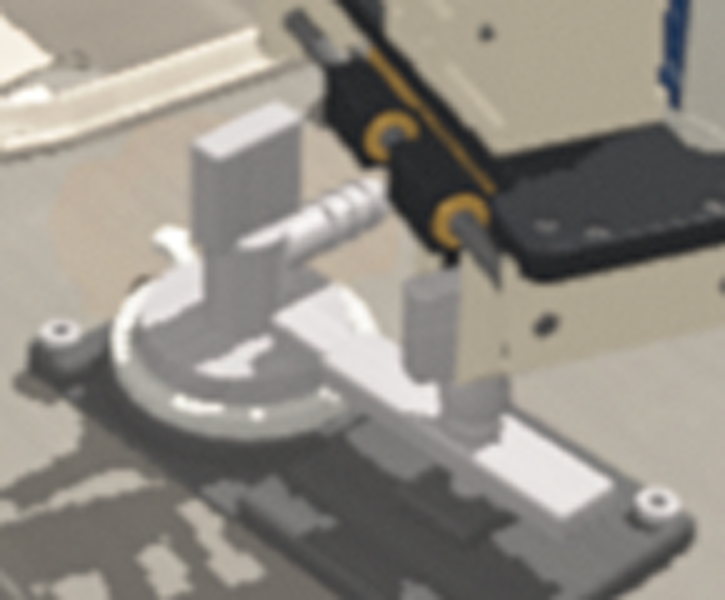

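Request:
apply_moves:
  commands:
    - [0,0,0,0,0,-0.15]
    - [0,0,0,0,0,0]

```text
clock: 7.1
position: [0.5278, -0.2497, 0.0897]
ee_rot: [-2.31, -2.128, -0.0]
force: [-5.4, 2.1, 6.5]
width: 0.13
```

```bash
python3 -c "
from h import *
s,R=st()"
```

```text
t 7.1 pos [ 0.5278 -0.2497  0.0897] yaw 1.4891 zax [-0.     0.001 -1.   ] w 12.0
F [-5.4   2.05  6.49] T [0.305 0.901 0.212] j [ 0.12  0.56  0.33  1.86 -0.25  0.76  2.08]
```

Request:
apply_moves:
  commands:
    - [0,0,0,0,0,0]
    - [0,0,0,0,0,0]
    - [0,0,0,0,0,0]
  claw: -0.3

```text
clock: 7.4
position: [0.5285, -0.2498, 0.0896]
ee_rot: [2.31, 2.128, 0.0]
force: [0.3, 0.0, -0.1]
width: 0.339
```

Request:
apply_moves:
  commands:
    - [0,0,-2,0,0,0]
    - [0,0,-4,0,0,0]
    - [0,0,-4,0,0,0]
    - [0,0,0,0,0,0]

```text
clock: 7.8
position: [0.5309, -0.2513, 0.1949]
ee_rot: [2.304, 2.124, 0.007]
force: [0.2, 0.1, -0.5]
width: 0.643
```

```bash
python3 -c "
from h import *
s,R=st(); cam('wrist','w6')
c=vision.get_calibration('wrist'); print(c['R'].tolist(),c['t'].tolist())"
```

```text
t 7.8 pos [ 0.5309 -0.2513  0.1949] yaw 1.4894 zax [ 0.009 -0.003 -1.   ] w 59.1
F [ 0.2   0.06 -0.52] T [-0.027  0.002  0.058] j [ 0.08  0.43  0.38  1.77 -0.19  0.97  2.03]
[[0.08028630967310119, 0.9967717370211121, -0.00046125371844100684], [0.9505600996964807, -0.0764248494671607, 0.30098959990162777], [0.29998267507323656, -0.02460379360667149, -0.9536273108484616]] [0.20674332853001634, -0.5446444040476116, 0.17189758370401298]
```

View pics/w6.png

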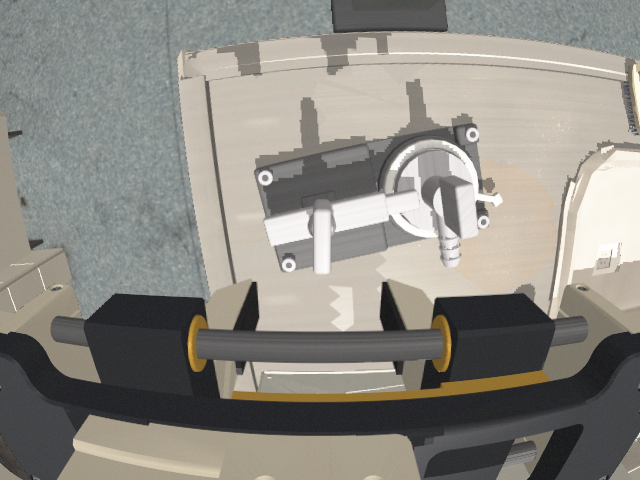

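Request:
apply_moves:
  commands:
    - [0,0,0,0,0,0.146]
    - [0,0,0,0,0,0.146]
    - [0,0,0,0,0,0.146]
    - [0,0,0,0,0,0.146]
    - [0,0,0,0,0,0.146]

```text
clock: 8.35
position: [0.5276, -0.2494, 0.1883]
ee_rot: [-2.92, -1.157, 0.002]
force: [-0.3, 0.1, -0.4]
width: 0.651
```

Request:
apply_moves:
  commands:
    - [0,0,0,0,0,0.146]
    - [0,0,0,0,0,0.146]
    - [0,0,0,0,0,0.146]
    - [0,0,0,0,0,0.146]
    - [0,0,0,0,0,0.146]

```text
clock: 8.85
position: [0.5277, -0.2494, 0.1884]
ee_rot: [-3.141, -0.038, 0.002]
force: [0.0, 0.4, 0.2]
width: 0.651
```

Request:
apply_moves:
  commands:
    - [0,0,0,0,0,0.146]
    - [0,0,0,0,0,0.146]
    - [0,0,0,0,0,0.146]
    - [0,0,0,0,0,0.146]
    - [0,0,0,0,0,0.146]

```text
clock: 9.35
position: [0.5277, -0.2495, 0.1885]
ee_rot: [2.948, -1.086, -0.002]
force: [-0.4, 0.3, -0.2]
width: 0.651
```

Request:
apply_moves:
  commands:
    - [0,0,0,0,0,0.146]
    - [0,0,0,0,0,0.146]
    - [0,0,0,0,0,0.146]
    - [0,0,0,0,0,0.146]
    - [0,0,0,0,0,0.146]

```text
clock: 9.85
position: [0.5278, -0.2495, 0.1885]
ee_rot: [2.366, -2.066, -0.001]
force: [-0.8, 0.1, -0.1]
width: 0.654
```

```bash
python3 -c "
from h import *
s,R=st(); print(R.T@(np.array([.5127,-.150,.195])-s['position'])*100)"
```

```text
t 9.85 pos [ 0.5278 -0.2495  0.1885] yaw -1.4356 zax [-0.001 -0.    -1.   ] w 60.2
F [-0.79  0.11 -0.11] T [-0.054  0.223 -0.013] j [-0.37  0.67  1.17  1.81 -0.68  1.14 -0.41]
[-10.06095439   0.15480999  -0.64618381]
```

Request:
apply_moves:
  commands:
    - [-3,0.1,0,0,0,0]
    - [-4,0.1,0,0,0,0]
    - [-3,0,0,0,0,0]
    - [0,0,0,0,0,0]
    - [0,0,0,0,0,0]

```text
clock: 10.35
position: [0.5118, -0.1503, 0.1889]
ee_rot: [2.374, -2.056, -0.001]
force: [0.2, -0.1, 1.3]
width: 0.65
```

```bash
python3 -c "
from h import *
s,R=st(); cam('wrist','w7')"
```

```text
t 10.35 pos [ 0.5118 -0.1503  0.1889] yaw -1.4273 zax [-0.001 -0.    -1.   ] w 59.8
F [ 0.16 -0.08  1.27] T [-0.068  0.18   0.012] j [-0.62  0.61  1.23  1.93 -0.66  1.09 -0.53]
```

View pics/w7.png

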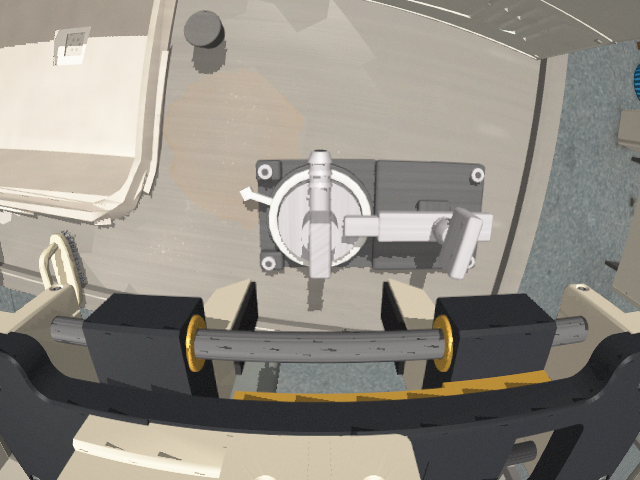

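Request:
apply_moves:
  commands:
    - [0,0,3,0,0,0]
    - [0,0,3,0,0,0]
    - [0,0,0,0,0,0]

```text
clock: 10.7
position: [0.5099, -0.1516, 0.127]
ee_rot: [2.369, -2.059, -0.006]
force: [-0.7, 0.7, 0.9]
width: 0.65
```

```bash
python3 -c "
from h import *
s,R=st(); cam('wrist','w8')"
```

```text
t 10.7 pos [ 0.5099 -0.1516  0.127 ] yaw -1.4306 zax [-0.005  0.    -1.   ] w 59.8
F [-0.7   0.75  0.88] T [-0.087  0.194  0.014] j [-0.55  0.68  1.13  1.99 -0.75  0.98 -0.46]
```

View pics/w8.png

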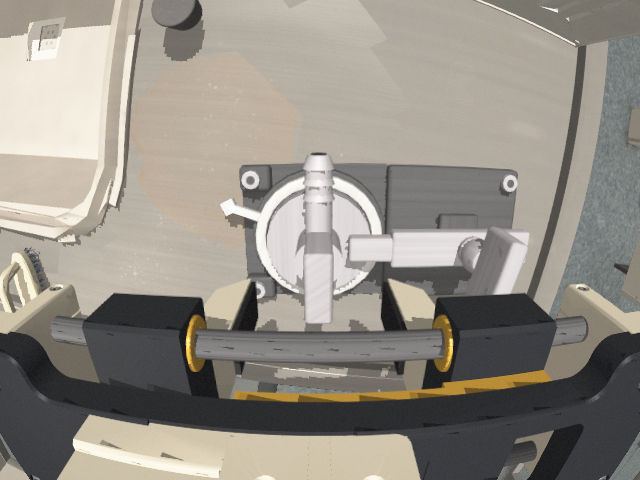

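Request:
apply_moves:
  commands:
    - [0,0,2,0,0,0]
    - [0,0,1.6,0,0,0]
    - [0,0,0,0,0,0]
    - [0,0,0,0,0,0]

```text
clock: 11.15
position: [0.5119, -0.1517, 0.0943]
ee_rot: [2.373, -2.058, 0.0]
force: [-0.4, 0.0, -0.3]
width: 0.651
```

```bash
python3 -c "
from h import *
s,R=st(); print(R.T@(np.array([.5127,-.150,.091])-s['position'])*100)"
```

```text
t 11.15 pos [ 0.5119 -0.1517  0.0943] yaw -1.4288 zax [ 0. -0. -1.] w 59.9
F [-0.4   0.04 -0.28] T [-0.13   0.193 -0.021] j [-0.51  0.72  1.08  2.02 -0.82  0.92 -0.42]
[-0.15560703 -0.10158251  0.32832295]
```

Request:
apply_moves:
  commands:
    - [-0.1,-0.05,0.2,0,0,0]
    - [0,0,0,0,0,0]
    - [0,0,0,0,0,0]
    - [0,0,0,0,0,0]
    - [0,0,0,0,0,0]
  claw: 1
  newtons: 12

```text
clock: 11.65
position: [0.5122, -0.1501, 0.0919]
ee_rot: [-2.374, 2.057, -0.0]
force: [-0.3, -0.1, 0.2]
width: 0.268
```

Request:
apply_moves:
  commands:
    - [0,0,0,0,0,0]
    - [0,0,0,0,0,0]
    - [0,0,0,0,0,0]
    - [0,0,0,0,0,0]

```text
clock: 12.05
position: [0.5122, -0.1502, 0.0918]
ee_rot: [-2.374, 2.058, -0.0]
force: [-0.8, -0.9, 0.8]
width: 0.151
```

```bash
python3 -c "
from h import *
s,R=st()"
```

```text
t 12.05 pos [ 0.5122 -0.1502  0.0918] yaw -1.4283 zax [ 0. -0. -1.] w 13.9
F [-0.83 -0.87  0.79] T [-0.145  0.159  0.003] j [-0.51  0.72  1.07  2.02 -0.82  0.91 -0.42]
```

Request:
apply_moves:
  commands:
    - [0,0,0,0,0,-0.03]
    - [0,0,0,0,0,-0.04]
    - [0,0,0,0,0,-0.04]

```text
clock: 12.35
position: [0.5122, -0.1501, 0.0918]
ee_rot: [-2.487, 1.92, -0.0]
force: [0.8, -0.6, 0.8]
width: 0.15
```

```bash
python3 -c "
from h import *
s,R=st()"
```

```text
t 12.35 pos [ 0.5122 -0.1501  0.0918] yaw -1.315 zax [ 0.  0. -1.] w 13.8
F [ 0.82 -0.55  0.79] T [-0.11   0.172 -0.035] j [-0.5   0.7   1.05  2.02 -0.8   0.9  -0.33]
```

Request:
apply_moves:
  commands:
    - [0,0,0,0,0,-0.1]
    - [0,0,0,0,0,-0.1]
    - [0,0,0,0,0,-0.1]
    - [0,0,0,0,0,-0.1]
    - [0,0,0,0,0,-0.1]

```text
clock: 12.85
position: [0.5121, -0.1501, 0.0918]
ee_rot: [-2.886, 1.242, -0.0]
force: [0.2, -0.2, 0.8]
width: 0.15
```

Request:
apply_moves:
  commands:
    - [0,0,0,0,0,-0.1]
    - [0,0,0,0,0,-0.1]
    - [0,0,0,0,0,-0.1]
    - [0,0,0,0,0,-0.1]
    - [0,0,0,0,0,-0.1]

```text
clock: 13.35
position: [0.5121, -0.1501, 0.0918]
ee_rot: [-3.103, 0.489, -0.0]
force: [-0.3, 0.5, -0.1]
width: 0.153
```

Request:
apply_moves:
  commands:
    - [0,0,0,0,0,-0.09]
    - [0,0,0,0,0,0]
    - [0,0,0,0,0,0]

```text
clock: 13.65
position: [0.512, -0.1501, 0.0917]
ee_rot: [-3.121, 0.361, 0.0]
force: [-0.8, 0.3, 1.0]
width: 0.153
```

```bash
python3 -c "
from h import *
s,R=st(); cam('wrist','w9'); cam('top','t9',(360,215,475,290),6.9);cam('scene','s9',(305,270,450,390),5)"
```

```text
t 13.65 pos [ 0.512  -0.1501  0.0917] yaw -0.23 zax [-0.  0. -1.] w 14.1
F [-0.82  0.25  1.04] T [-0.184  0.194  0.063] j [-0.34  0.57  0.75  2.01 -0.56  0.77  0.51]
```

View pics/w9.png

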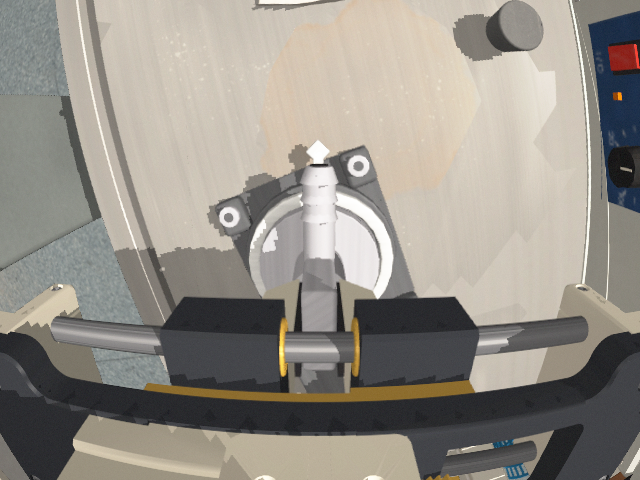

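View pics/s9.png

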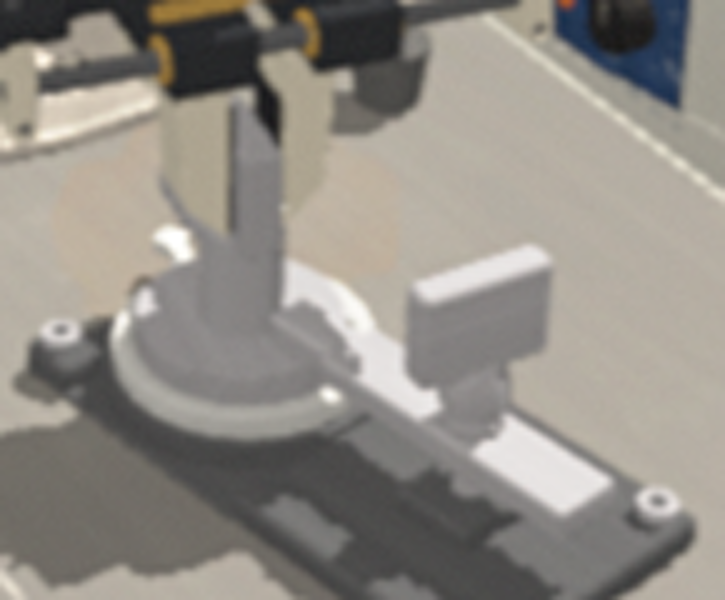

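In the wrist view the pointer tip (318,145) and the spout end (319,165) lie on one line with the lug, so the spout is aligned. I'll release the lug and go back to the screw.

Request:
apply_moves:
  commands:
    - [0,0,0,0,0,0]
    - [0,0,0,0,0,0]
    - [0,0,0,0,0,0]
  claw: -0.3

```text
clock: 14.1
position: [0.5122, -0.1501, 0.0917]
ee_rot: [3.121, -0.358, -0.0]
force: [-0.2, 0.5, -0.5]
width: 0.364
```

Request:
apply_moves:
  commands:
    - [0,0,-2,0,0,0]
    - [0,0,-4,0,0,0]
    - [0,0,-4,0,0,0]
    - [0,0,0,0,0,0]

```text
clock: 14.5
position: [0.5145, -0.1515, 0.1962]
ee_rot: [3.121, -0.358, 0.011]
force: [1.0, 0.3, -0.3]
width: 0.644
```

```bash
python3 -c "
from h import *
s,R=st(); cam('wrist','w10'); print(R.T@(np.array([.5278,-.2497,.19])-s['position'])*100)"
```

```text
t 14.5 pos [ 0.5145 -0.1515  0.1962] yaw -0.2287 zax [ 0.007 -0.001 -1.   ] w 59.3
F [ 0.98  0.32 -0.27] T [-0.099  0.061  0.007] j [-0.45  0.44  0.88  1.91 -0.41  0.97  0.39]
[3.51651395 9.25966292 0.63598718]
```

View pics/w10.png

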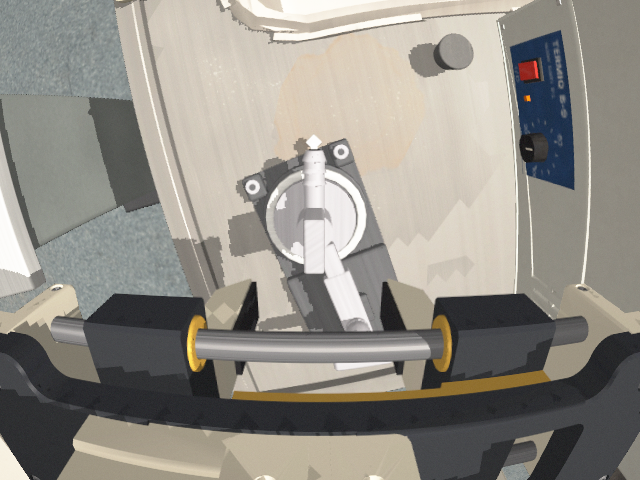

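Request:
apply_moves:
  commands:
    - [1.2,3.1,0,0,0,0]
    - [1.2,3.1,0,0,0,0]
    - [1.1,3.1,0,0,0,0]
    - [0,0,0,0,0,-0.144]
    - [0,0,0,0,0,-0.144]

```text
clock: 15.05
position: [0.5244, -0.2497, 0.1904]
ee_rot: [-3.14, -0.099, 0.003]
force: [-0.2, -0.4, -0.3]
width: 0.651
```

Request:
apply_moves:
  commands:
    - [0,0,0,0,0,-0.144]
    - [0,0,0,0,0,-0.144]
    - [0,0,0,0,0,-0.144]
    - [0,0,0,0,0,-0.144]
    - [0,0,0,0,0,-0.144]

```text
clock: 15.55
position: [0.5247, -0.2481, 0.1905]
ee_rot: [-2.901, -1.202, 0.002]
force: [-0.4, -0.3, -0.6]
width: 0.646
```

Request:
apply_moves:
  commands:
    - [0,0,0,0,0,-0.144]
    - [0,0,0,0,0,-0.144]
    - [0,0,0,0,0,-0.144]
    - [0,0,0,0,0,-0.144]
    - [0,0,0,0,0,-0.14]

```text
clock: 16.05
position: [0.5246, -0.2481, 0.1904]
ee_rot: [-2.295, -2.142, 0.001]
force: [-0.8, -0.3, 0.5]
width: 0.653
```

Request:
apply_moves:
  commands:
    - [0,0,0,0,0,0]
    - [0,0,0,0,0,0]

```text
clock: 16.25
position: [0.5248, -0.2484, 0.1909]
ee_rot: [-2.307, -2.131, 0.0]
force: [-0.2, 0.1, 0.3]
width: 0.649
```

```bash
python3 -c "
from h import *
s,R=st(); cam('wrist','w11'); print(R.T@(np.array([.5278,-.2497,.09])-s['position'])*100)"
```

```text
t 16.25 pos [ 0.5248 -0.2484  0.1909] yaw 1.4916 zax [-0.001  0.001 -1.   ] w 59.7
F [-0.16  0.14  0.29] T [-0.01   0.007 -0.039] j [ 0.08  0.43  0.38  1.78 -0.19  0.97  2.03]
[-0.10964066  0.32026762 10.09262758]
```

View pics/w11.png

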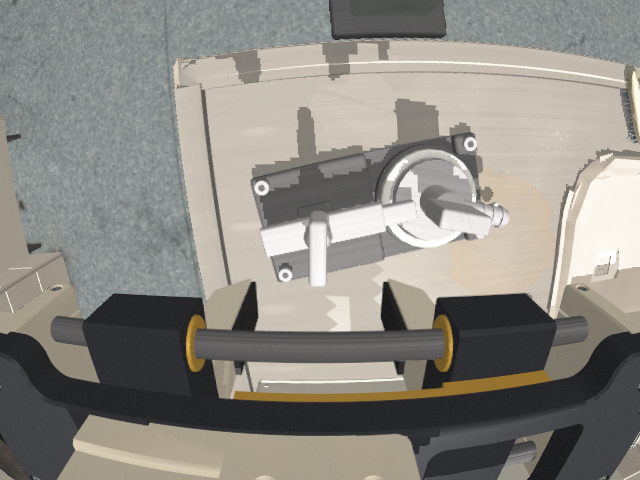

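Request:
apply_moves:
  commands:
    - [-0.1,0.3,3,0,0,0]
    - [0,0,4,0,0,0]
    - [0,0,2,0,0,0]
    - [0,0,1.1,0,0,0]
    - [0,0,0,0,0,0]

```text
clock: 16.8
position: [0.5274, -0.2495, 0.0894]
ee_rot: [-2.303, -2.133, 0.002]
force: [-1.0, 0.2, 0.9]
width: 0.649
```

Request:
apply_moves:
  commands:
    - [0,0,0,0,0,0]
    - [0,0,0,0,0,0]
    - [0,0,0,0,0,0]
    - [0,0,0,0,0,0]
    - [0,0,0,0,0,0]
  claw: 1
  newtons: 50

```text
clock: 17.3
position: [0.5284, -0.2499, 0.0912]
ee_rot: [2.303, 2.136, 0.001]
force: [0.2, 0.8, -0.5]
width: 0.262
```

Request:
apply_moves:
  commands:
    - [0,0,0,0,0,0]
    - [0,0,0,0,0,0]
    - [0,0,0,0,0,0]
    - [0,0,0,0,0,0]

```text
clock: 17.7
position: [0.5282, -0.2497, 0.0908]
ee_rot: [-2.303, -2.136, -0.0]
force: [0.0, 2.0, 2.8]
width: 0.131
```

```bash
python3 -c "
from h import *
s,R=st()"
```

```text
t 17.7 pos [ 0.5282 -0.2497  0.0908] yaw 1.4957 zax [ 0.  0. -1.] w 12.1
F [0.   1.98 2.76] T [ 0.31   0.073 -0.311] j [ 0.12  0.56  0.33  1.86 -0.25  0.76  2.08]
```

Request:
apply_moves:
  commands:
    - [0,0,0,0,0,0.1]
    - [0,0,0,0,0,0.1]

```text
clock: 17.9
position: [0.5282, -0.2499, 0.0908]
ee_rot: [2.508, 1.893, 0.0]
force: [-0.7, 1.2, 2.6]
width: 0.13
```

```bash
cat > q.py <<'E'
from h import *
s=arm.observe(); R=Rn.from_rotvec(s["ee_rot"]).as_matrix()
y=np.arctan2(R[1,0],R[0,0]); open("log.txt","a").write(f"{y:.4f} {s['ft_torque'][2]:.4f} {s['force'][0]:.2f} {s['force'][1]:.2f} {s['joint_efforts'][6]:.4f}\n")
print(y.round(4),s['ft_torque'].round(3),s['force'].round(1),s['joint_efforts'][6].round(3),s["clock"])
E
python3 q.py
```

```text
1.2931 [0.068 0.124 0.34 ] [-0.7  1.2  2.6] 1.423 17.9
```

Request:
apply_moves:
  commands:
    - [0,0,0,0,0,0.1]

```text
clock: 18.0
position: [0.5282, -0.2499, 0.0908]
ee_rot: [2.599, 1.765, -0.0]
force: [-0.6, -0.3, 2.0]
width: 0.125
```

```bash
python3 q.py
```

```text
1.1929 [0.031 0.143 0.365] [-0.6 -0.3  2. ] 1.299 18.0
```

Request:
apply_moves:
  commands:
    - [0,0,0,0,0,0.05]

```text
clock: 18.1
position: [0.5282, -0.25, 0.0908]
ee_rot: [2.642, 1.699, -0.001]
force: [-1.6, 0.2, 2.5]
width: 0.125
```

```bash
python3 q.py
```

```text
1.1431 [-0.037  0.184  0.354] [-1.6  0.2  2.5] -0.192 18.1
```

Request:
apply_moves:
  commands:
    - [0,0,0,0,0,0.05]

```text
clock: 18.2
position: [0.5281, -0.25, 0.0908]
ee_rot: [2.682, 1.635, -0.001]
force: [0.2, -0.7, 3.1]
width: 0.127
```

```bash
python3 q.py
```

```text
1.0948 [-0.031  0.178  0.339] [ 0.2 -0.7  3.1] 0.404 18.2
```

Request:
apply_moves:
  commands:
    - [0,0,0,0,0,0.05]

```text
clock: 18.3
position: [0.5281, -0.2501, 0.0908]
ee_rot: [2.722, 1.567, -0.0]
force: [-1.4, -0.3, 2.4]
width: 0.124
```

```bash
python3 q.py
```

```text
1.0448 [-0.072  0.169  0.385] [-1.4 -0.3  2.4] 0.467 18.3
```

Request:
apply_moves:
  commands:
    - [0,0,0,0,0,0.05]

```text
clock: 18.4
position: [0.5281, -0.2501, 0.0909]
ee_rot: [2.761, 1.499, -0.0]
force: [-0.6, -0.2, 2.3]
width: 0.131
```

```bash
python3 q.py
```

```text
0.9949 [-0.082  0.212  0.378] [-0.6 -0.2  2.3] 0.47 18.4
```

Request:
apply_moves:
  commands:
    - [0,0,0,0,0,0.05]

```text
clock: 18.5
position: [0.5281, -0.2501, 0.0908]
ee_rot: [2.797, 1.429, -0.0]
force: [-0.1, -0.5, 2.1]
width: 0.125
```

```bash
python3 q.py
```

```text
0.9448 [-0.073  0.159  0.381] [-0.1 -0.5  2.1] 0.469 18.5
```

Request:
apply_moves:
  commands:
    - [0,0,0,0,0,0.05]

```text
clock: 18.6
position: [0.5281, -0.2502, 0.0908]
ee_rot: [2.832, 1.359, -0.001]
force: [-1.6, -0.3, 2.6]
width: 0.127
```

```bash
python3 q.py
```

```text
0.8947 [-0.117  0.221  0.364] [-1.6 -0.3  2.6] 0.469 18.6
```

Request:
apply_moves:
  commands:
    - [0,0,0,0,0,0.05]

```text
clock: 18.7
position: [0.528, -0.2502, 0.0908]
ee_rot: [2.865, 1.288, -0.001]
force: [-2.1, -0.5, 3.0]
width: 0.126
```

```bash
python3 q.py
```

```text
0.8447 [-0.129  0.228  0.421] [-2.1 -0.5  3. ] 0.459 18.7
```

Request:
apply_moves:
  commands:
    - [0,0,0,0,0,0.05]

```text
clock: 18.8
position: [0.528, -0.2502, 0.0908]
ee_rot: [2.896, 1.216, -0.001]
force: [-1.4, -0.8, 2.5]
width: 0.13
```

```bash
python3 q.py
```

```text
0.7948 [-0.143  0.251  0.348] [-1.4 -0.8  2.5] 0.442 18.8
```

Request:
apply_moves:
  commands:
    - [0,0,0,0,0,0.05]

```text
clock: 18.9
position: [0.528, -0.2502, 0.0908]
ee_rot: [2.926, 1.143, -0.001]
force: [-1.6, -0.7, 2.4]
width: 0.128
```

```bash
python3 q.py
```

```text
0.7447 [-0.214  0.27   0.385] [-1.6 -0.7  2.4] 0.426 18.9
```

Request:
apply_moves:
  commands:
    - [0,0,0,0,0,0.05]

```text
clock: 19.0
position: [0.528, -0.2503, 0.0908]
ee_rot: [2.953, 1.069, -0.001]
force: [-2.2, -1.0, 2.2]
width: 0.126
```

```bash
python3 q.py
```

```text
0.6947 [-0.158  0.316  0.359] [-2.2 -1.   2.2] 0.41 19.0
```

Request:
apply_moves:
  commands:
    - [0,0,0,0,0,0.05]

```text
clock: 19.1
position: [0.5279, -0.2503, 0.0908]
ee_rot: [2.979, 0.995, -0.001]
force: [-1.3, -1.0, 3.1]
width: 0.133
```

```bash
python3 q.py
```

```text
0.6447 [-0.26   0.313  0.486] [-1.3 -1.   3.1] 0.394 19.1
```

Request:
apply_moves:
  commands:
    - [0,0,0,0,0,0.05]

```text
clock: 19.2
position: [0.5279, -0.2503, 0.0908]
ee_rot: [3.003, 0.92, -0.001]
force: [-2.3, -1.1, 2.6]
width: 0.124
```

```bash
python3 q.py
```

```text
0.5947 [-0.302  0.304  0.402] [-2.3 -1.1  2.6] 0.378 19.2
```

The joint-7 torque is flat at 0.469 N m down to yaw 0.895. It then changes by 0.326 N m/rad, which matches 0.005 N m per N. So contact is at yaw ≈ 0.875, the force is now about 18 N, and 38 N should come at yaw ≈ 0.275.

Request:
apply_moves:
  commands:
    - [0,0,0,0,0,0.05]
    - [0,0,0,0,0,0.05]

```text
clock: 19.4
position: [0.5279, -0.2504, 0.0909]
ee_rot: [3.045, 0.769, -0.001]
force: [-2.0, -1.0, 3.1]
width: 0.128
```

```bash
python3 q.py
```

```text
0.4947 [-0.316  0.371  0.506] [-2.  -1.   3.1] 0.346 19.4
```

Request:
apply_moves:
  commands:
    - [0,0,0,0,0,0.05]
    - [0,0,0,0,0,0.05]

```text
clock: 19.6
position: [0.5278, -0.2504, 0.0908]
ee_rot: [3.08, 0.616, -0.001]
force: [-2.1, -1.6, 2.6]
width: 0.128
```

```bash
python3 q.py
```

```text
0.3947 [-0.305  0.466  0.458] [-2.1 -1.6  2.6] 0.314 19.6
```

Request:
apply_moves:
  commands:
    - [0,0,0,0,0,0.05]
    - [0,0,0,0,0,0.05]

```text
clock: 19.8
position: [0.5277, -0.2504, 0.0908]
ee_rot: [3.107, 0.461, -0.001]
force: [-2.7, -2.5, 2.1]
width: 0.126
```

```bash
python3 q.py
```

```text
0.2948 [-0.284  0.539  0.594] [-2.7 -2.5  2.1] 0.283 19.8
```

Request:
apply_moves:
  commands:
    - [0,0,0,0,0,0.01]
    - [0,0,0,0,0,0]
    - [0,0,0,0,0,0]

```text
clock: 20.1
position: [0.5277, -0.2504, 0.0908]
ee_rot: [3.109, 0.449, -0.001]
force: [-2.9, -2.1, 4.4]
width: 0.129
```

```bash
python3 q.py; cat log.txt
```

```text
0.2869 [-0.623  0.904  0.489] [-2.9 -2.1  4.4] -0.465 20.1
1.2931 0.3399 -0.71 1.22 1.4235
1.1929 0.3650 -0.61 -0.34 1.2989
1.1431 0.3544 -1.61 0.23 -0.1919
1.0948 0.3391 0.22 -0.72 0.4043
1.0448 0.3846 -1.39 -0.35 0.4671
0.9949 0.3783 -0.55 -0.21 0.4698
0.9448 0.3811 -0.14 -0.48 0.4693
0.8947 0.3644 -1.64 -0.25 0.4686
0.8447 0.4214 -2.06 -0.54 0.4589
0.7948 0.3477 -1.44 -0.75 0.4418
0.7447 0.3854 -1.59 -0.71 0.4256
0.6947 0.3592 -2.19 -1.00 0.4096
0.6447 0.4856 -1.25 -1.02 0.3936
0.5947 0.4019 -2.25 -1.07 0.3776
0.4947 0.5063 -1.96 -1.01 0.3459
0.3947 0.4578 -2.08 -1.60 0.3143
0.2948 0.5944 -2.67 -2.53 0.2830
0.2869 0.4892 -2.87 -2.08 -0.4654
```

Request:
apply_moves:
  commands:
    - [0,0,0,0,0,0]
    - [0,0,0,0,0,0]
    - [0,0,0,0,0,0]
    - [0,0,0,0,0,0]
  claw: -0.3

```text
clock: 20.5
position: [0.5284, -0.2495, 0.0906]
ee_rot: [-3.109, -0.448, -0.0]
force: [0.3, -0.4, 0.0]
width: 0.428
```

Request:
apply_moves:
  commands:
    - [0,0,-2,0,0,0]
    - [0,0,-4,0,0,0]
    - [0,0,-4,0,0,0]
    - [0,0,-3,0,0,0]
    - [0,0,0,0,0,0]

```text
clock: 21.0
position: [0.5301, -0.2511, 0.2248]
ee_rot: [3.107, 0.447, 0.01]
force: [0.0, 0.0, -0.6]
width: 0.648
```

```bash
python3 -c "
from h import *
s,R=st(); c=vision.get_calibration('wrist'); np.savez('cal.npz',**c); cam('wrist','w12'); d=cam('top','t12',(360,215,475,290),6.9)
a=cv2.imread('pics/w12.png'); cv2.imwrite('pics/w12c.png',cv2.resize(a[30:180,240:440],None,fx=4,fy=4,interpolation=cv2.INTER_CUBIC)); clusters(d)"
```

```text
t 21.0 pos [ 0.5301 -0.2511  0.2248] yaw 0.2859 zax [ 0.007 -0.002 -1.   ] w 59.6
F [ 0.03  0.03 -0.6 ] T [-0.04  -0.028  0.014] j [-0.2   0.47  0.79  1.75 -0.38  1.07  1.01]
111 [ 0.5112 -0.1503  0.0976] ((511.68328857421875, -150.50440979003906), (37.44609832763672, 15.165432929992676), 76.76508331298828)
```

View pics/w12.png

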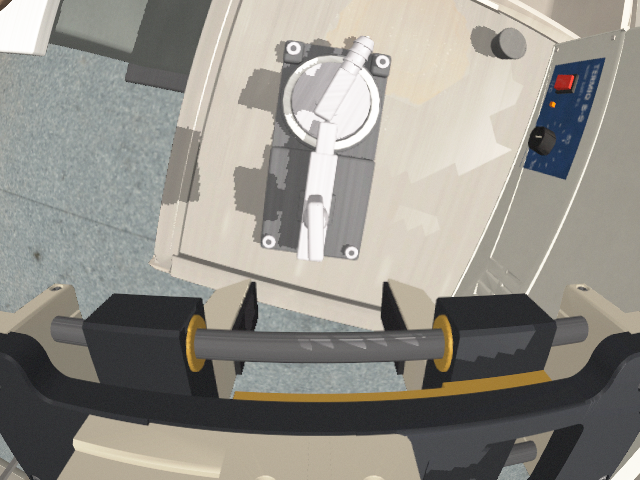

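View pics/w12c.png

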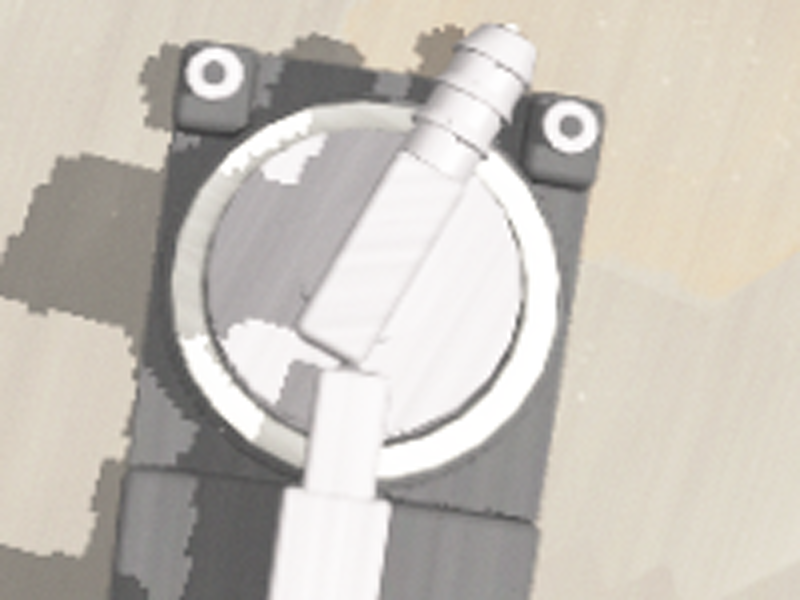

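```bash
python3 -c "
from h import *
c=dict(np.load('cal.npz'))
g=lambda u,v,z: fray(240+(u+.5)/4-.5,30+(v+.5)/4-.5,z,c)[:2]
for z in (.096,.1):
  for a,b in [((302,330),(405,152)),((360,360),(468,180))]:
    d=g(*b,z)-g(*a,z); print(z,np.arctan2(d[1],d[0]),np.hypot(*d))
C=g(366,290,.021); S=g(500,30,.05); print('ring',C,'tip ang',np.arctan2(*(S-C)[::-1]),np.hypot(*(S-C)))
"; python3 - <<'E'
import cv2
E
```

```text
0.096 1.3478718475068043 0.036824471588413885
0.096 1.3336970774627452 0.03769248003798073
0.1 1.3478718475068026 0.036267904041557504
0.1 1.333697077462746 0.037122793352883134
ring [ 0.51354504 -0.15035086] tip ang 1.406371496138572 0.06087426977950735
```

View pics/t12.png

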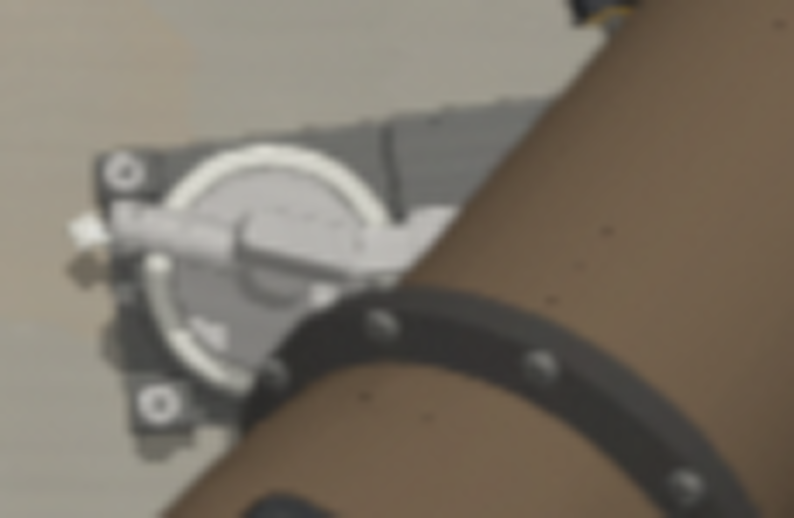

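The lug points at 1.34 rad and the pointer at about 1.35–1.37 rad, so they agree well within 0.10. The gripper is open and clear with no contact force, so I'm handing in.

```bash
python3 -c "
from h import *
st(); print(order.sign_off())"
```

```text
t 21.1 pos [ 0.5285 -0.2496  0.2211] yaw 0.2865 zax [ 0.001  0.    -1.   ] w 59.9
F [ 0.16 -0.29 -0.53] T [-0.064  0.037  0.004] j [-0.2   0.47  0.79  1.76 -0.38  1.07  1.01]
the job is handed in; nothing more can be done
None
```

The elbow now lines up with the pointer and is clamped again at about 37 N. I handed the job in at 21.1 s; the sign-off gives no verdict.

- **Loosening:** I backed the wing screw off 1.35 rad (limit 2.25). Torque showed the strap going slack about 0.73 rad from where it was found.
- **Turning:** I turned the elbow 1.2 rad by its lug; it moved freely.
- **Tightening:** I felt the strap start to press and turned 0.59 rad further. Torque puts the force at about 37 N and the angle at 36–37 N, close to the 38 N target.
- **Alignment:** In the last wrist picture the lug sits at 1.34 rad. The pointer measured 1.35 rad in the wrist view and 1.37 in the top view, so the error is about 0.01–0.03 rad against the 0.10 limit.
- **Disagreements:** A rough sighting on the spout end in the last wrist picture gave 1.41 rad, about 0.05 off the pointer. The top camera also read the lug's starting angle about 0.04 rad lower than the wrist camera. Both are still inside the limit.
- **At hand-in:** The gripper was open and clear with no contact force. I kept well clear of the bystanders, but I took no end measurement of their positions or of the elbow's height and tilt.

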